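# Load a core slice into the pull-off holder and lock it with the keeper

## Robot

A 7-joint arm with a two-finger parallel gripper is mounted at the origin on the work surface. World frame = base frame: x ahead of the robot, y to its left, z up, the work surface at z = 0. Lengths are in m, angles in rad, forces in N, time in s.
With the tool pointing down it reaches from about 0.425 to 0.925 m from the base axis. Payload 6.8 kg.
Tool frame: the origin (TCP) lies at the very end of the fingers, on their centre line; the grasp point (between the pads) lies 19 mm behind it; z points along the fingers, y is the line along which they close (so a half turn about z gives the same grasp; the last joint's range is limited). The gripper opens to 85 mm and grips with 20 to 120 N. Pads are 22 mm wide; open, the fingers measure 114 mm over their backs; the gripper's body (76 mm by 85 mm) begins 54 mm behind the grasp point. The pads swing forward as they close: fully open they stand 13 mm farther back than shut.
Start: joints at [-0.108, 0.477, 0.022, 1.555, -0.011, 1.109, -0.083], TCP at [0.675, 0, 0.231] pointing down, gripper open.
Joint ranges: [-2.96, 2.96], [-0.34, 2.1], [-1.41, 1.46], [0.24, 2.44], [-1.37, 4.51], [0.17, 1.92], [-2.96, 2.96]. Speed limits (rad/s): [2.39, 2.39, 3.14, 3.14, 3.14, 3.14, 3.14].

## Interface

Orientations are given as a unit quaternion [w, x, y, z].
In Python, from station import * gives the robot as it stands.
- The arm moves only by the tool jog_arm, never from a script. Its argument "moves" is one flat list of numbers, 7 for each row, row after row: the shift along the tool's x, y, z normalised to -1 to 1, where 1 is 20 mm, then the turn, a rotation vector about the tool's x, y, z normalised to -1 to 1, where 1 is 4 degrees, then the opening, from 0 (shut) to 1 (fully open). In form: [x, y, z, rx, ry, rz, claw, x, y, z, rx, ry, rz, claw, ...]. A call has exactly 8 rows; each row shifts and turns the commanded pose from where the row before left it, along the tool's axes as they then stand; what a row does not reach is not made up. A row lasts 1/12 s, in which the tool goes at most 41.7 mm and 7.16 degrees, less where a joint would pass 70% of its speed; a pose out of reach is approached as far as the arm can. A call with a number of a shift or a turn outside -1 to 1 is refused whole. A call with a gripper value outside its range is refused whole. The fingers move at their own pace and stop on an object; "grip_force" is the grip in N (left out, the last holds). Time passes only in rows, so rows that do not move let the fingers close, or fill a call up. It gives the time, the measured TCP pose, the force, the opening and the grip force at its end, in the units of the state.
- get_obs(): the state, without advancing time (a new reading comes with each control period).
- read_camera(name): name is "scene" or "side" or "wrist"; returns a dict with "color" (480x640x3 uint8, blue, green, red), "fx", "fy", "cx", "cy" (pixels), "k1" (the pictures are not rectified: a ray, as slopes to the right and down, at radius r is drawn at 1 + k1 r^2 times it, then the intrinsics apply), "rvec" (rotation vector, rad) and "tvec" (3), from world to camera coordinates, as OpenCV has them. Camera axes: x right, y down, z forward; pixel columns grow to the right and rows downward; lengths in m; the calibration is good to about 2 mm. A picture is of the moment at which its call begins. There is no depth.
- hand_in(): hands the job in; it is judged then, once.
The state is a dict: "t": time; "q": joint angles; "joint_vel": joint speeds; "joint_torque": joint torques, N m; "eef_pos": TCP position; "tool_rot": TCP orientation; "contact_force": force on the tool from outside, world axes, zero at the start; "torque": the same for the moment, N m; "gripper_width": opening from 0.0 (shut) to 1.0 (fully open); "grasp_force": force on a finger pad.
Only numpy, scipy, OpenCV 4.12 (cv2) and the standard library are available. Lean on these libraries where they do the work, as an engineer would, in place of code of your own. Each camera call takes 0.05 s, during which the arm holds its last target. There are 200 camera calls.

## Task

Load the asphalt core slice into the metal holder for its pull-off test: tuck its edge under the fixed lip and level it until it lies flat on the floor of the round recess, pull stub up. Then lay the keeper plate on the holder so that both its holes are down over the two pins and it lies flat, let go, and leave the other things on the bench undisturbed.

Things in the scene. Friction and masses are not known exactly. Their poses are not given: they have to be found in the camera images.
- cell: The holder: a fixed aluminium block 164 x 164 x 30.5 mm high with a round recess in its top, 95 mm in diameter, 17.5 mm deep, on the origin's axis; a steel lip over the recess on its -x side; two steel pins, 11 mm in diameter, 14 mm high with tapered tips, standing on its top at x = 56, y = +64 and -64 mm. Origin: centre of its underside, z up.
- seat (a point): Centre of the recess floor, 13 mm above the bench; axes as the holder's.
- lip_edge (a point): Middle of the lower overhanging edge of the lip (74 mm wide in y, 8 mm thick), at x = -37.5, z = 30.5 mm of the holder; axes as the holder's. The lip overhangs the recess by 10 mm, its underside level with the block's top, so the slice cannot go straight down: its edge goes under the lip tilted by about 16 degrees, then the other side is lowered.
- keeper_seat (a point): On the holder's top face, midway between the two pins (its y axis is the line of the pins): where the keeper's origin belongs. Axes as the holder's.
- slice: Dark speckled asphalt disc, 90 mm in diameter, 14 mm thick, 0.35 kg, with a square aluminium stub (36 x 36 mm, sides along x and y, 40 mm tall) upright on the centre of its top. Origin: centre of the disc's underside, z along the stub. Grip the stub some 28 mm above the disc's top; put it in with the fingers on the holder's +y and -y sides, clear of the lip.
- keeper: Flat steel plate 156 (y) x 44 (x) x 8 mm, 0.5 kg, with a 14 mm through hole near each end (x = 0, y = +64, -64 mm) and a lug on its middle, 24 (x) x 30 (y) mm, 38 mm tall. Origin: centre of the underside, z up. Same either way round. Grip across the lug's 30 mm (fingers along y), some 26 mm above the plate. In place it overhangs the recess across from the lip.
- half_core_a: Bystander: half-round asphalt core 150 mm long, 90 mm wide, 45 mm high, lying on its flat side beyond the holder. Origin: centre of its underside, x along it.
- half_core_b: Bystander: half-round asphalt core 120 mm long, 90 mm wide, 45 mm high. Origin: centre of its underside, x along it.
- round_core: Bystander: standing asphalt core, 80 mm in diameter, 60 mm high. Origin: centre of its underside.
- tin: Bystander: steel tin 70 mm in diameter, 70 mm high, standing. Origin: centre of its underside.
- scraper: Bystander: spatula 160 mm long lying flat beyond the holder. x along it.
- wire_brush: Bystander: hand brush 160 mm long lying at the left. x along it.
Not all that is in view belongs to the job. What is shaped like the slice but purple or red is not meant.

How it is judged:
By the outcome, as a careful person would: the job done as asked, in the order asked, and still so for the second after the job is handed in, with the robot touching nothing.
It also fails if it takes over 66 s, if anything falls off the work surface, if the arm or the gripper's body presses on something with over 40 N, if the wrist force passes 120 N, or if a joint passes its speed limit or range.

## Working session

There is one attempt and no reset: what is moved stays moved. The work goes in short steps, Python scripts to look and compute and a tool call to move; the robot and the scene stay as the last step left them, time stands still between calls to the robot, and variables do not carry over. Pictures are saved under pics/ and viewed, at most 10 in all, crops included, and the job is handed in when it is done.

Besides the shell and the picture viewer there is one more tool, called after "Emit:" as name(argument=value, ...), one argument or row to a line, values as JSON. jog_arm: Moves the arm, as the interface text tells. Scaled input: -1 to 1 covers 20 mm each way for a shift and 4 degrees each way for a turn. Its arguments: {"type":"object","properties":{"moves":{"type":"array"},"grip_force":{"type":"number"}},"required":["moves"]}

```bash
mkdir -p pics; ls
python3 - <<'E'
from station import *
import cv2
for n in ("scene","side"):
    c=read_camera(n); cv2.imwrite(f"pics/{n}0.png",c["color"]); print(n,{k:c[k] for k in c if k!="color"})
print(get_obs())
E
```

```text
pics
scene {'fx': 577.6260538682574, 'fy': 577.6260538682574, 'cx': 326.3139149680815, 'cy': 234.12500789952472, 'k1': -0.05768837136852903, 'rvec': array([ 2.21271534,  1.10084494, -0.42614228]), 'tvec': array([-0.33016641, -0.29091971,  1.47750688])}
side {'fx': 551.2053261401454, 'fy': 551.2053261401454, 'cx': 320.34940867576006, 'cy': 242.73060116523268, 'k1': -0.1595516028146622, 'rvec': array([ 0.39209349, -2.86676354,  1.01515145]), 'tvec': array([0.53768217, 0.15528807, 1.20418221])}
{'t': 0.1, 'q': array([-0.1081051 ,  0.47770649,  0.02234539,  1.5563319 , -0.01148088,
        1.10931414, -0.08305996]), 'joint_vel': array([ 4.49312348e-04, -9.15866959e-04,  1.32321817e-03, -1.97487238e-03,
       -1.73820738e-04,  3.48976326e-03,  1.96481683e-05]), 'joint_torque': array([ 5.69385389e-03, -5.97765398e+01,  1.61440808e+00, -2.81952703e+01,
        1.29656185e-02,  5.02699884e-03, -1.13572563e-05]), 'eef_pos': array([ 6.74472399e-01, -1.43017825e-05,  2.30439077e-01]), 'tool_rot': array([-5.26616433e-04,  7.07081277e-01,  7.07131814e-01, -6.23062674e-04]), 'contact_force': array([0.75085598, 0.46754069, 0.16023523]), 'torque': array([ 0.02358669, -0.05257921, -0.00667401]), 'grasp_force': 0.0, 'gripper_width': 1.0006784892268488}
```

View pics/scene0.png

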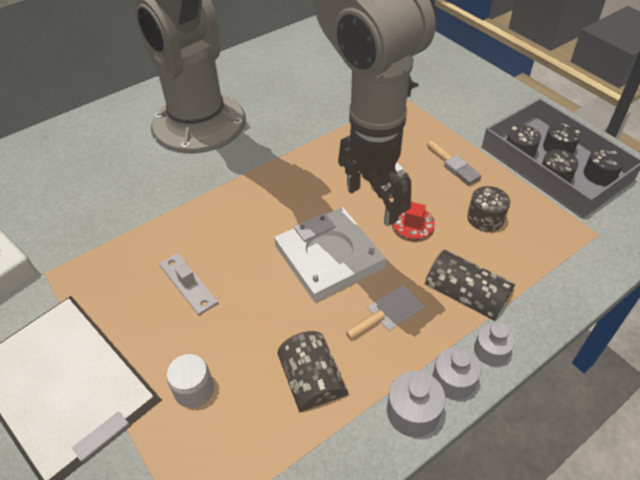

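View pics/side0.png

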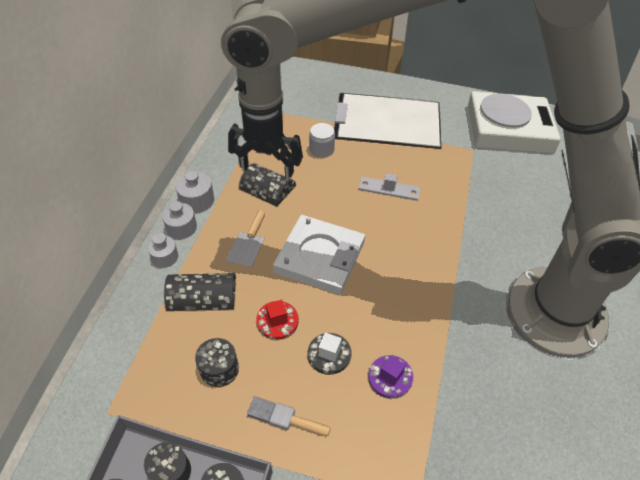

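The scene view shows the holder around (330,252) and the keeper at (188,283), with the slice hidden behind the arm. The side view shows the slice at (330,350), the red and purple decoys at (277,318) and (391,375), the holder at (320,253) and the keeper at (390,187). I'll enlarge these.

```bash
cat > h.py <<'E'
import numpy as np, cv2
def setup(c):
    K=np.array([[c["fx"],0,c["cx"]],[0,c["fy"],c["cy"]],[0,0,1]]); D=np.array([c["k1"],0,0,0,0])
    R=cv2.Rodrigues(np.array(c["rvec"],float))[0]; t=np.array(c["tvec"],float); return K,D,R,t
def onplane(c,uv,z):
    K,D,R,t=setup(c); p=cv2.undistortPoints(np.array(uv,float).reshape(-1,1,2),K,D).reshape(-1,2)
    d=np.c_[p,np.ones(len(p))]@R; o=-R.T@t
    return o+d*((z-o[2])/d[:,2])[:,None]
def proj(c,X):
    K,D,R,t=setup(c); return cv2.projectPoints(np.array(X,float).reshape(-1,1,3),R,t,K,D)[0].reshape(-1,2)
def crop(img,x,y,w,h,s): 
    o=cv2.resize(img[y:y+h,x:x+w],None,fx=s,fy=s,interpolation=cv2.INTER_CUBIC)
    for k in range(0,w,10): cv2.putText(o,str(x+k),(k*s,8),0,.28,(255,0,255),1); cv2.line(o,(k*s,9),(k*s,13),(255,0,255),1)
    for k in range(10,h,10): cv2.putText(o,str(y+k),(0,k*s+3),0,.28,(255,0,255),1); cv2.line(o,(20,k*s),(24,k*s),(255,0,255),1)
    return o
E
python3 - <<'E'
from h import *
a=cv2.imread("pics/side0.png"); b=cv2.imread("pics/scene0.png")
m=np.zeros((600,800,3),np.uint8)
def put(o,x,y): m[y:y+o.shape[0],x:x+o.shape[1]]=o
put(crop(a,270,210,100,85,4),0,0); put(crop(a,300,325,60,50,4),0,345); put(crop(a,355,170,70,35,4),245,345)
put(crop(b,270,200,120,100,3),405,0); put(crop(b,155,245,65,70,4),530,310)
cv2.imwrite("pics/m1.png",m)
E
```

```text
(no output)
```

View pics/m1.png

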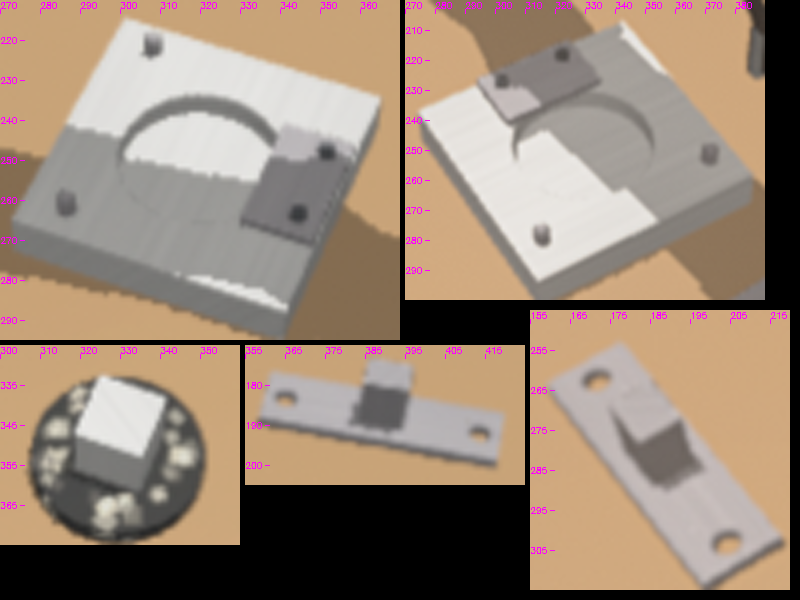

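```bash
cat > m.py <<'E'
from h import *
from station import *
S=read_camera("side"); C=read_camera("scene")
np.set_printoptions(precision=4,suppress=True)
def quad(n,c,uv,z):
    P=onplane(c,uv,z)[:,:2]; print(n,"c",P.mean(0),"sides",[round(float(np.linalg.norm(P[i]-P[(i+1)%4]))*1e3,1) for i in range(4)],"ang",[round(float(np.degrees(np.arctan2(*(P[(i+1)%4]-P[i])[::-1]))),1) for i in range(4)])
def pair(n,c,uv,z):
    P=onplane(c,uv,z)[:,:2]; d=P[1]-P[0]; print(n,P,"mid",P.mean(0),"len",np.linalg.norm(d),"ang",np.degrees(np.arctan2(d[1],d[0])))
quad("hold side",S,[(301,215),(365,234.2),(341.7,288),(273,265.5)],.0305)
quad("hold scene",C,[(342.3,207.3),(385.7,260),(314.3,294),(275,237.3)],.0305)
pair("pins side",S,[(308,219.5),(286.5,259)],.0445)
pair("pins scene",C,[(315.3,275.5),(371.7,248.3)],.0445)
quad("stub side",S,[(324.2,333),(341.5,338.2),(337,352.5),(319.5,346.7)],.054)
pair("keep side",S,[(365.2,183),(413.5,192)],.008)
pair("keep scene",C,[(171.7,262.2),(204.2,303)],.008)
quad("keep side",S,[(361.7,176.7),(420,186.7),(418,199.2),(358.5,188.2)],.008)
quad("keep scene",C,[(177.5,253),(218.7,302.5),(199.2,314.2),(160,263.7)],.008)
g=cv2.imread("pics/side0.png")[325:375,300:360]; hsv=cv2.cvtColor(g,cv2.COLOR_BGR2HSV)
m=(~((hsv[...,0]>5)&(hsv[...,0]<22)&(hsv[...,1]>80)&(hsv[...,2]>110))).astype(np.uint8)
k=max(cv2.findContours(m,0,1)[0],key=cv2.contourArea); (u,v),(w,hh),a=cv2.fitEllipse(k); print("disc ellipse",u+300,v+325,w,hh,a,onplane(S,[(u+300,v+325)],.008))
E
python3 m.py
```

```text
hold side c [ 0.5586 -0.0013] sides [163.1, 164.3, 164.2, 163.9] ang [174.2, 84.4, -5.9, -96.0]
hold scene c [ 0.5642 -0.0026] sides [165.8, 160.5, 163.0, 161.3] ang [-7.0, -96.9, 173.3, 84.1]
pins side [[ 0.6076 -0.0701]
 [ 0.6213  0.056 ]] mid [ 0.6145 -0.0071] len 0.1268304853391967 ang 83.81830685348602
pins scene [[ 0.6111 -0.071 ]
 [ 0.6244  0.0565]] mid [ 0.6178 -0.0072] len 0.1282085456687494 ang 84.02947491116893
stub side c [0.4722 0.238 ] sides [36.5, 33.5, 36.7, 32.5] ang [176.6, 88.7, -4.9, -91.6]
keep side [[ 0.5082 -0.2643]
 [ 0.3805 -0.2677]] mid [ 0.4443 -0.266 ] len 0.12774648299243882 ang -178.47941847028673
keep scene [[ 0.3853 -0.2671]
 [ 0.5129 -0.2628]] mid [ 0.4491 -0.2649] len 0.127745557465789 ang 1.9036283627812665
keep side c [ 0.4438 -0.2657] sides [155.3, 46.4, 155.7, 44.0] ang [-177.4, 92.2, 1.7, -88.4]
keep scene c [ 0.4508 -0.2643] sides [158.1, 42.8, 155.4, 41.6] ang [2.3, -88.8, -178.1, 94.8]
disc ellipse 328.79736518859863 353.1758346557617 41.18223190307617 43.02202224731445 91.41663360595703 [[0.4744 0.2383 0.008 ]]
```

Emit:
jog_arm(
  moves=[0.75, -0.625, 0.25, 0, 0, 0, 1, 0.75, -0.625, 0.25, 0, 0, 0, 1, 0.75, -0.625, 0.25, 0, 0, 0, 1, 0.75, -0.625, 0.25, 0, 0, 0, 1, 0.75, -0.625, 0.25, 0, 0, 0, 1, 0.75, -0.625, 0.25, 0, 0, 0, 1, 0.75, -0.625, 0.25, 0, 0, 0, 1, 0.75, -0.625, 0.25, 0, 0, 0, 1],
)

```text
t: 0.87
eef_pos: [0.5742, 0.1206, 0.191]
tool_rot: [-0.0, 0.707, 0.707, -0.0]
contact_force: [-0.5, 0.5, 0.3]
gripper_width: 1.003
grasp_force: 0.0
```

Emit:
jog_arm(
  moves=[0.75, -0.625, 0.25, 0, 0, 0, 1, 0.75, -0.625, 0.25, 0, 0, 0, 1, 0.75, -0.625, 0.25, 0, 0, 0, 1, 0.75, -0.625, 0.25, 0, 0, 0, 1, 0.75, -0.625, 0.25, 0, 0, 0, 1, 0.75, -0.625, 0.25, 0, 0, 0, 1, 0.75, -0.625, 0.25, 0, 0, 0, 1, 0.75, -0.625, 0.25, 0, 0, 0, 1],
)

```text
t: 1.53
eef_pos: [0.4743, 0.2406, 0.1511]
tool_rot: [0.0, 0.707, 0.707, 0.0]
contact_force: [0.8, -0.0, -1.2]
gripper_width: 1.002
grasp_force: 0.0
```

Emit:
jog_arm(
  moves=[0, 0, 0, 0, 0, 0.97, 1, 0, 0, 0, 0, 0, 0.97, 1, 0, 0, 0, 0, 0, 0.97, 1, 0, 0, 0, 0, 0, 0.97, 1, 0, 0, 0, 0, 0, 0.97, 1, 0, 0, 0, 0, 0, 0.97, 1, 0, 0, 0, 0, 0, 0.97, 1, 0, 0, 0, 0, 0, 0.97, 1],
)

```text
t: 2.2
eef_pos: [0.4749, 0.2399, 0.1512]
tool_rot: [0.0, 0.871, 0.491, -0.0]
contact_force: [-0.1, 0.3, 0.2]
gripper_width: 0.997
grasp_force: 0.0
```

Emit:
jog_arm(
  moves=[0, 0, 0, 0, 0, 0.97, 1, 0, 0, 0, 0, 0, 0.97, 1, 0, 0, 0, 0, 0, 0.97, 1, 0, 0, 0, 0, 0, 0.97, 1, 0, 0, 0, 0, 0, 0.97, 1, 0, 0, 0, 0, 0, 0.97, 1, 0, 0, 0, 0, 0, 0.97, 1, 0, 0, 0, 0, 0, 0.97, 1],
)

```text
t: 2.87
eef_pos: [0.4749, 0.24, 0.1512]
tool_rot: [0.0, 0.971, 0.24, -0.0]
contact_force: [0.0, -0.5, -0.9]
gripper_width: 1.001
grasp_force: 0.0
```

Emit:
jog_arm(
  moves=[0, 0, 0, 0, 0, 0.97, 1, 0, 0, 0, 0, 0, 0.97, 1, 0, 0, 0, 0, 0, 0.97, 1, 0, 0, 0, 0, 0, 0.97, 1, 0, 0, 0, 0, 0, 0.97, 1, 0, 0, 0, 0, 0, 0.97, 1, 0, 0, 0, 0, 0, 0.97, 1, 0, 0, 0, 0, 0, 0.97, 1],
)

```text
t: 3.53
eef_pos: [0.4749, 0.24, 0.1513]
tool_rot: [0.0, 1.0, -0.029, -0.0]
contact_force: [0.4, -0.2, 0.2]
gripper_width: 1.002
grasp_force: 0.0
```

```bash
cat >> h.py <<'E'
from scipy.spatial.transform import Rotation as Ro
def pose(o):
    q=o["tool_rot"]; R=Ro.from_quat([q[1],q[2],q[3],q[0]]).as_matrix()
    print("t %.2f"%o["t"],"pos",np.round(o["eef_pos"]*1e3,1),"x",np.round(R[:,0],3),"z",np.round(R[:,2],3),"yaw",round(float(np.degrees(np.arctan2(R[1,0],R[0,0]))),2),"F",np.round(o["contact_force"],1),"T",np.round(o["torque"],2),"w",round(float(o["gripper_width"]),3),"gf",round(float(o["grasp_force"]),1)); return R
E
python3 - <<'E'
from h import *
from station import *
c=read_camera("wrist"); cv2.imwrite("pics/w1.png",c["color"]); pose(get_obs()); print({k:c[k] for k in c if k!="color"}); K,D,R,t=setup(c); print(-R.T@t)
c=read_camera("scene"); cv2.imwrite("pics/scene1.png",c["color"])
o=get_obs(); print(o["q"])
E
```

```text
t 3.58 pos [474.9 240.  151.2] x [ 0.998 -0.062 -0.   ] z [-0. -0. -1.] yaw -3.53 F [-0.3 -1.  -0.7] T [0.04 0.03 0.02] w 1.0 gf 0.0
{'fx': 338.9922074023796, 'fy': 338.9922074023796, 'cx': 319.09333444848045, 'cy': 240.6393419974125, 'k1': -0.06577384885472523, 'rvec': array([-2.00484041,  2.12573895,  0.31646596]), 'tvec': array([0.26811291, 0.42510583, 0.43623483])}
[0.54852599 0.23645872 0.29343967]
[-0.79282485  0.34459091  0.25400529  1.98796742 -0.11588404  0.82282225
 -2.09997182]
```

View pics/w1.png

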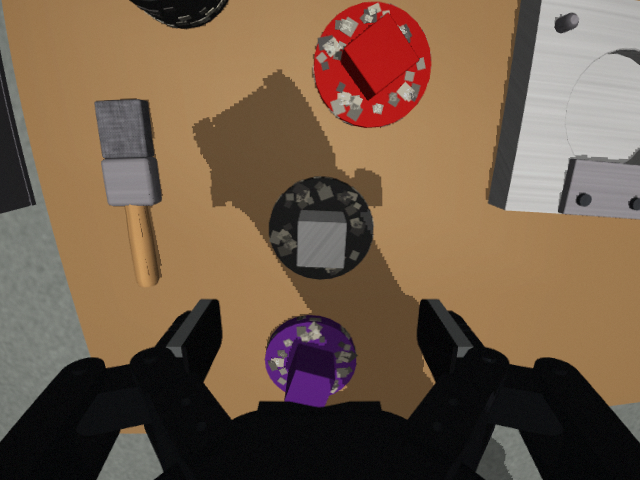

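Run:
```python
from h import *
from station import *
np.set_printoptions(precision=4,suppress=True)
c=read_camera("wrist"); g=c["color"]; hsv=cv2.cvtColor(g,cv2.COLOR_BGR2HSV)
mat=((hsv[...,0]>5)&(hsv[...,0]<25)&(hsv[...,1]>70)).astype(np.uint8)
s=np.zeros(g.shape[:2],np.uint8); s[170:290,260:383]=1-mat[170:290,260:383]; s=cv2.morphologyEx(s,cv2.MORPH_OPEN,np.ones((5,5),np.uint8))
k=max(cv2.findContours(s,0,1)[0],key=cv2.contourArea); e=cv2.fitEllipse(k); print("disc",e,onplane(c,[e[0]],.011))
print("diam",[np.round(onplane(c,[(e[0][0]+d,e[0][1])],.014),4) for d in (-e[1][0]/2,e[1][0]/2)])
gr=cv2.cvtColor(g,cv2.COLOR_BGR2GRAY)
st=np.zeros_like(gr); st[212:275,290:355]=((gr[212:275,290:355]>100)).astype(np.uint8)*255
st=cv2.morphologyEx(st,cv2.MORPH_OPEN,np.ones((9,9),np.uint8))
k=max(cv2.findContours(st,0,1)[0],key=cv2.contourArea); r=cv2.minAreaRect(k); b=cv2.boxPoints(r); P=onplane(c,b,.054); print("stub",r,P.mean(0),[np.linalg.norm(P[i]-P[i-1]) for i in range(4)],[np.degrees(np.arctan2(*(P[i]-P[i-1])[1::-1])) for i in range(4)])
# check TCP projection
print(proj(c,[get_obs()["eef_pos"]]))
cv2.imwrite("pics/st.png",st[200:290,270:370])
```

```text
disc ((320.7127990722656, 227.75013732910156), (100.90354919433594, 103.14774322509766), 90.09651947021484) [[0.4741 0.2394 0.011 ]]
diam [array([[0.4774, 0.2824, 0.014 ]]), array([[0.4726, 0.1964, 0.014 ]])]
stub ((320.9956359863281, 244.10398864746094), (47.292301177978516, 45.335662841796875), 2.385944128036499) [0.4726 0.2395 0.054 ] [np.float64(0.03578694024013694), np.float64(0.0352094159871643), np.float64(0.03434819948258511), np.float64(0.035285237912770814)] [np.float64(84.24293770767156), np.float64(-6.544370624925839), np.float64(-95.64660165533381), np.float64(175.79385027403728)]
[[320.7591 303.0129]]
```

Emit:
jog_arm(
  moves=[-0.05, 0.03, 0.8, 0, 0, 0.37, 1, 0, 0, 0.8, 0, 0, 0, 1, 0, 0, 0.8, 0, 0, 0, 1, 0, 0, 0.8, 0, 0, 0, 1, 0, 0, 0.8, 0, 0, 0, 1, 0, 0, 0.8, 0, 0, 0, 1, 0, 0, 0.8, 0, 0, 0, 1, 0, 0, 0.8, 0, 0, 0, 1],
)

```text
t: 4.35
eef_pos: [0.474, 0.2396, 0.0226]
tool_rot: [-0.0, 0.999, -0.039, 0.0]
contact_force: [-0.8, 0.1, 0.1]
gripper_width: 1.001
grasp_force: 0.0
```

Emit:
jog_arm(
  moves=[0, 0, 0, 0, 0, 0, 0.3, 0, 0, 0, 0, 0, 0, 0.3, 0, 0, 0, 0, 0, 0, 0.2, 0, 0, 0, 0, 0, 0, 0.2, 0, 0, 0, 0, 0, 0, 0.1, 0, 0, 0, 0, 0, 0, 0, 0, 0, 0, 0, 0, 0, 0, 0, 0, 0, 0, 0, 0, 0],
  grip_force=60,
)

```text
t: 5.02
eef_pos: [0.4749, 0.2398, 0.0246]
tool_rot: [-0.001, 0.999, -0.04, 0.001]
contact_force: [0.3, -0.7, 6.8]
gripper_width: 0.412
grasp_force: 61.8
```

Run:
```python
from h import *
from station import *
pose(get_obs())
a=read_camera("scene"); g=a["color"]
cv2.imwrite("pics/scene2.png",g)
```

```text
t 5.02 pos [474.9 239.8  24.6] x [ 0.997 -0.08   0.002] z [ 0.002  0.001 -1.   ] yaw -4.6 F [ 0.3 -0.7  6.8] T [-0.4   0.12 -0.03] w 0.412 gf 61.8
```

Emit:
jog_arm(
  moves=[0, 0, -0.3, 0, 0, 0, 0, 0, 0, -0.5, 0, 0, 0, 0, 0, 0, -0.8, 0, 0, 0, 0, 0, 0, -0.9, 0, 0, 0, 0, 0, 0, -0.9, 0, 0, 0, 0, 0, 0, -0.9, 0, 0, 0, 0, 0, 0, -0.9, 0, 0, 0, 0, 0, 0, -0.9, 0, 0, 0.35, 0],
)

```text
t: 5.73
eef_pos: [0.4734, 0.2391, 0.1467]
tool_rot: [0.0, 0.999, -0.052, -0.0]
contact_force: [-0.3, -0.9, -5.3]
gripper_width: 0.41
grasp_force: 60.4
```

Emit:
jog_arm(
  moves=[0.328, 0.73, 0, 0, 0, 0, 0, 0.328, 0.73, 0, 0, 0, 0, 0, 0.328, 0.73, 0, 0, 0, 0, 0, 0.328, 0.73, 0, 0, 0, 0, 0, 0.328, 0.73, 0, 0, 0, 0, 0, 0.328, 0.73, 0, 0, 0, 0, 0, 0.328, 0.73, 0, 0, 0, 0, 0, 0.328, 0.73, 0, 0, 0, 0, 0],
)

```text
t: 6.4
eef_pos: [0.5135, 0.117, 0.1458]
tool_rot: [-0.0, 0.999, -0.052, -0.0]
contact_force: [0.5, 0.0, -4.4]
gripper_width: 0.412
grasp_force: 60.8
```

Emit:
jog_arm(
  moves=[0.328, 0.73, 0, 0, 0, 0, 0, 0.328, 0.73, 0, 0, 0, 0, 0, 0.328, 0.73, 0, 0, 0, 0, 0, 0.328, 0.73, 0, 0, 0, 0, 0, 0.328, 0.73, 0, 0, 0, 0, 0, 0.328, 0.73, 0, 0, 0, 0, 0, 0.328, 0.73, 0, 0, 0, 0, 0, 0.328, 0.73, 0, 0, 0, 0, 0],
)

```text
t: 7.07
eef_pos: [0.5535, -0.0045, 0.1458]
tool_rot: [-0.0, 0.999, -0.052, -0.0]
contact_force: [-0.3, 0.4, -4.1]
gripper_width: 0.413
grasp_force: 60.8
```

Run:
```python
from h import *
from station import *
pose(get_obs()); w=read_camera("wrist")["color"]; s=read_camera("side")["color"]
cv2.imwrite("pics/w2.png",w);cv2.imwrite("pics/side2.png",s)
cv2.imwrite("pics/m2.png",np.vstack([np.hstack([w[:,60:590],s[100:400,230:430].repeat(1,0)[:300] if 0 else cv2.resize(s[130:370,250:385],(270,480))])]))
```

```text
t 7.07 pos [553.5  -4.5 145.8] x [ 0.995 -0.104 -0.001] z [-0.001  0.    -1.   ] yaw -5.99 F [-0.3  0.4 -4.1] T [-0.   -0.03 -0.03] w 0.413 gf 60.8
```

View pics/m2.png

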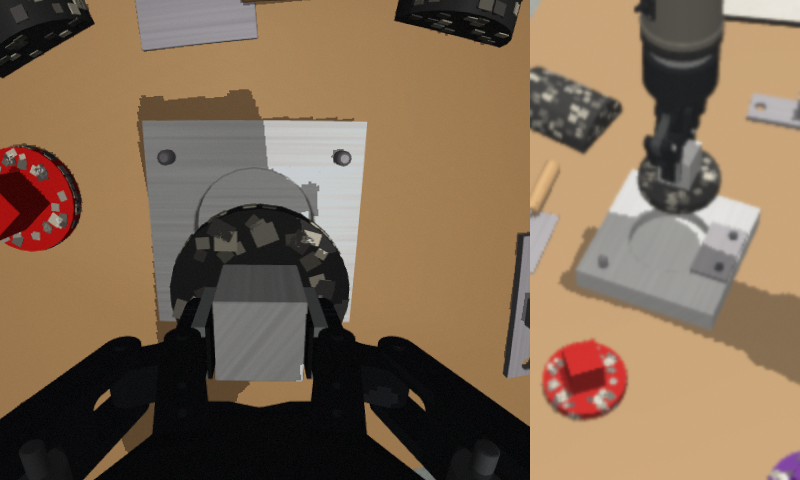

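The slice is held level over the holder. In the wrist image the pins are near (226,156) and (402,157), the holder's far corners at (201,121) and (427,121), and the stub top spans (271–367, 303–381).

Run:
```python
from h import *
from station import *
np.set_printoptions(precision=4,suppress=True)
c=read_camera("wrist"); g=c["color"]; gr=cv2.cvtColor(g,cv2.COLOR_BGR2GRAY)
P=[]
for x0,y0,th in ((212,144,0),(388,144,0)):
    s=gr[y0:y0+26,x0:x0+28]; m=(s<0.72*np.median(s)).astype(np.uint8); n,l,st,ce=cv2.connectedComponentsWithStats(m); i=1+np.argmax(st[1:,4]); print(st[i],np.median(s)); P.append(ce[i]+[x0,y0])
print(P)
for z in (.0355,.0375): 
    X=onplane(c,P,z)[:,:2]; d=X[0]-X[1]; a=np.arctan2(d[1],d[0])-np.pi/2; print("pins",X,"len",np.linalg.norm(d),"yaw",np.degrees(a),"centre",X.mean(0)-.056*np.array([np.cos(a),np.sin(a)]))
X=onplane(c,[(201,121),(427,121)],.0305)[:,:2]; d=X[0]-X[1]; a=np.arctan2(d[1],d[0])-np.pi/2; print("corners",X,np.linalg.norm(d),np.degrees(a),X.mean(0)-.082*np.array([np.cos(a),np.sin(a)]))
X=onplane(c,[(273,303),(365,303),(367,381),(271,381)],.1752)[:,:2];print("stub",X,X.mean(0))
# disc far edge: topmost, left, right
hsv=cv2.cvtColor(g,cv2.COLOR_BGR2HSV); 
X=onplane(c,[(320,205)],.1352);print("disc top far edge",X)
```

```text
[  1   7  19  16 228] 116.0
[  0   6  19  17 210] 195.5
[array([222.0833, 158.7412]), array([396.1619, 157.781 ])]
pins [[ 0.621   0.0573]
 [ 0.6076 -0.0693]] len 0.1273380528203441 yaw -6.036568959647567 centre [ 0.5586 -0.0001]
pins [[ 0.621   0.0568]
 [ 0.6078 -0.0689]] len 0.126330495746501 yaw -6.036568959647554 centre [ 0.5587 -0.0002]
corners [[ 0.6494  0.0693]
 [ 0.6312 -0.0943]] 0.1645928412290857 -6.323547275148723 [ 0.5588 -0.0035]
stub [[ 0.571   0.0088]
 [ 0.5672 -0.0251]
 [ 0.5319 -0.0236]
 [ 0.5362  0.015 ]] [ 0.5516 -0.0062]
disc top far edge [[ 0.5979 -0.0118  0.1352]]
```

Run:
```python
from h import *
from station import *
np.set_printoptions(precision=4,suppress=True)
c=read_camera("wrist"); g=c["color"]; hsv=cv2.cvtColor(g,cv2.COLOR_BGR2HSV); gr=cv2.cvtColor(g,cv2.COLOR_BGR2GRAY)
mat=((hsv[...,0]>5)&(hsv[...,0]<25)&(hsv[...,1]>70))
for y in (126,140,160,180,200):
    r=np.where(~mat[y,150:480])[0]+150; print(y,r.min(),r.max(), onplane(c,[(r.min(),y),(r.max()+1,y)],.0305)[:,:2].ravel())
for x in (220,250,300,340,380,410):
    r=np.where(~mat[100:200,x])[0]+100; print("top",x,r.min(),onplane(c,[(x,r.min())],.0305)[0,:2])
# stub top: edges by gradient on row 340
for y in (315,340,370): print(y,[(x,int(gr[y,x])) for x in range(262,285,1)][::2],[(x,int(gr[y,x])) for x in range(355,380,2)])
print([(y,int(gr[y,310])) for y in range(290,312,2)],[(y,int(gr[y,310])) for y in range(372,392,2)])
b=(gr<60).astype(np.uint8)
for x in (300,315,330): r=[(y,int(gr[y,x])) for y in range(196,214,2)]; print(x,r)
cv2.imwrite("pics/pin.png",crop(g,195,110,50,60,6))
```

```text
126 201 424 [ 0.6453  0.0721  0.6275 -0.0905]
140 202 423 [ 0.6355  0.0733  0.6177 -0.0894]
160 204 422 [ 0.621   0.0746  0.6032 -0.0882]
180 205 420 [ 0.6062  0.0768  0.5885 -0.0863]
200 207 418 [ 0.5909  0.0783  0.5732 -0.0843]
top 220 121 [0.6471 0.0575]
top 250 121 [0.6444 0.0358]
top 300 121 [ 0.6403 -0.0003]
top 340 121 [ 0.6372 -0.029 ]
top 380 121 [ 0.6342 -0.0578]
top 410 121 [ 0.6321 -0.0796]
315 [(262, 52), (264, 50), (266, 51), (268, 29), (270, 5), (272, 27), (274, 114), (276, 115), (278, 119), (280, 119), (282, 119), (284, 120)] [(355, 117), (357, 117), (359, 119), (361, 119), (363, 118), (365, 95), (367, 8), (369, 3), (371, 43), (373, 51), (375, 51), (377, 51), (379, 50)]
340 [(262, 12), (264, 8), (266, 16), (268, 12), (270, 6), (272, 6), (274, 71), (276, 122), (278, 119), (280, 115), (282, 117), (284, 118)] [(355, 117), (357, 117), (359, 115), (361, 115), (363, 113), (365, 36), (367, 5), (369, 15), (371, 15), (373, 14), (375, 10), (377, 10), (379, 11)]
370 [(262, 6), (264, 9), (266, 5), (268, 18), (270, 10), (272, 9), (274, 63), (276, 113), (278, 117), (280, 119), (282, 116), (284, 115)] [(355, 114), (357, 113), (359, 192), (361, 192), (363, 121), (365, 37), (367, 11), (369, 13), (371, 29), (373, 9), (375, 5), (377, 6), (379, 8)]
[(290, 70), (292, 67), (294, 68), (296, 68), (298, 71), (300, 67), (302, 102), (304, 117), (306, 115), (308, 118), (310, 122)] [(372, 118), (374, 117), (376, 118), (378, 116), (380, 104), (382, 113), (384, 126), (386, 129), (388, 127), (390, 128)]
300 [(196, 113), (198, 113), (200, 121), (202, 121), (204, 121), (206, 30), (208, 13), (210, 14), (212, 23)]
315 [(196, 115), (198, 113), (200, 118), (202, 120), (204, 54), (206, 79), (208, 14), (210, 24), (212, 26)]
330 [(196, 114), (198, 115), (200, 121), (202, 120), (204, 108), (206, 28), (208, 43), (210, 23), (212, 23)]
```

Emit:
jog_arm(
  moves=[0.224, -0.07, 0.516, 0, 0, 0.05, 0, 0.224, -0.07, 0.516, 0, 0, 0, 0, 0.224, -0.07, 0.516, 0, 0, 0, 0, 0.224, -0.07, 0.516, 0, 0, 0, 0, 0, 0, 0, 0, 1, 0, 0, 0, 0, 0, 0, 1, 0, 0, 0, 0, 0, 0, 1, 0, 0, 0, 0, 0, 0, 1, 0, 0],
)

```text
t: 7.93
eef_pos: [0.5722, 0.0001, 0.103]
tool_rot: [0.008, 0.989, -0.053, 0.14]
contact_force: [0.9, 0.2, -4.7]
gripper_width: 0.414
grasp_force: 61.1
```

```bash
cat >> h.py <<'E'
HC=np.array([.5596,.0005]); HY=np.radians(-6.2)
def hold(o,off=.0246):
    "slice origin in holder frame (mm), tilt deg"
    q=o["tool_rot"]; R=Ro.from_quat([q[1],q[2],q[3],q[0]]).as_matrix(); H=np.array([[np.cos(HY),-np.sin(HY),0],[np.sin(HY),np.cos(HY),0],[0,0,1]])
    p=o["eef_pos"]-np.array([*HC,0]); c=p+off*R[:,2]
    print("tcp_h",np.round(H.T@p*1e3,1),"slice_h",np.round(H.T@c*1e3,1),"xt",np.round(H.T@R[:,0],3),"tilt",round(float(np.degrees(np.arcsin(R[2,0]))),2),"roll",round(float(np.degrees(np.arcsin(R[2,1]))),2))
E
python3 - <<'E'
from h import *
from station import *
o=get_obs(); pose(o); hold(o)
w=read_camera("wrist")["color"]; s=read_camera("side")["color"]; c=read_camera("scene")["color"]
cv2.imwrite("pics/side3.png",s)
cv2.imwrite("pics/m3.png",np.hstack([cv2.resize(s[170:300,250:380],(400,400)),cv2.resize(c[170:300,265:395],(400,400))]))
E
```

```text
t 7.93 pos [5.722e+02 1.000e-01 1.030e+02] x [ 0.955 -0.103  0.277] z [ 0.276 -0.03  -0.961] yaw -6.17 F [ 0.9  0.2 -4.7] T [0.05 0.6  0.01] w 0.414 gf 61.1
tcp_h [ 12.6   1.  103. ] slice_h [19.4  0.9 79.4] xt [0.961 0.    0.277] tilt 16.1 roll 0.02
```

View pics/m3.png

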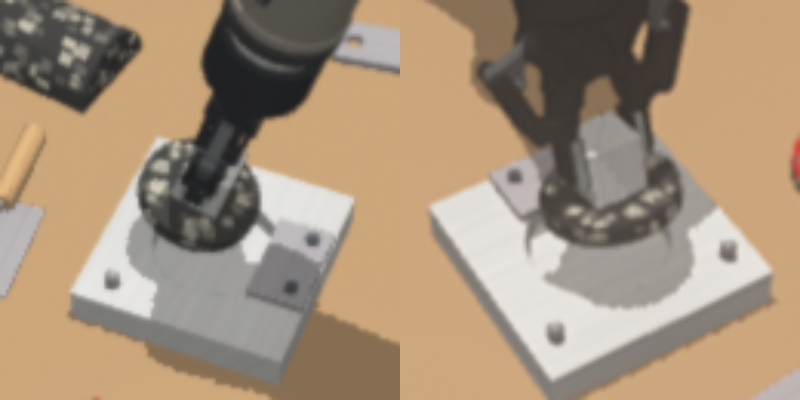

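Emit:
jog_arm(
  moves=[-0.083, 0.03, 0.288, 0, 0, 0, 0, -0.083, 0, 0.288, 0, 0, 0, 0, -0.083, 0, 0.288, 0, 0, 0, 0, -0.083, 0, 0.288, 0, 0, 0, 0, -0.083, 0, 0.288, 0, 0, 0, 0, -0.083, 0, 0.288, 0, 0, 0, 0, -0.083, 0, 0.288, 0, 0, 0, 0, -0.083, 0, 0.288, 0, 0, 0, 0],
)

```text
t: 8.75
eef_pos: [0.5722, -0.0008, 0.0554]
tool_rot: [0.008, 0.989, -0.054, 0.139]
contact_force: [-1.3, 0.2, -4.2]
gripper_width: 0.409
grasp_force: 61.2
```

Emit:
jog_arm(
  moves=[-0.1, 0, 0, 0, 0, 0, 0, -0.1, 0, 0, 0, 0, 0, 0, -0.1, 0, 0, 0, 0, 0, 0, -0.1, 0, 0, 0, 0, 0, 0, -0.1, 0, 0, 0, 0, 0, 0, -0.1, 0, 0, 0, 0, 0, 0, 0, 0, 0, 0, 0, 0, 0, 0, 0, 0, 0, 0, 0, 0],
)

```text
t: 9.42
eef_pos: [0.5606, 0.0006, 0.0528]
tool_rot: [0.007, 0.989, -0.054, 0.139]
contact_force: [-0.0, 0.5, -6.1]
gripper_width: 0.413
grasp_force: 61.0
```

Run:
```python
from h import *
from station import *
o=get_obs(); pose(o); hold(o)
```

```text
t 9.42 pos [560.6   0.6  52.8] x [ 0.956 -0.104  0.275] z [ 0.274 -0.03  -0.961] yaw -6.2 F [-0.   0.5 -6.1] T [ 0.07  0.5  -0.06] w 0.413 gf 61.0
tcp_h [ 1.   0.2 52.8] slice_h [ 7.8  0.2 29.1] xt [0.961 0.    0.275] tilt 15.99 roll -0.01
```

Emit:
jog_arm(
  moves=[0, 0, 0.05, 0, 0, 0, 0, -0.07, 0, 0, 0, 0, 0, 0, -0.07, 0, 0, 0, 0, 0, 0, -0.07, 0, 0, 0, 0, 0, 0, -0.07, 0, 0, 0, 0, 0, 0, -0.07, 0, 0, 0, 0, 0, 0, -0.05, 0, 0, 0, 0, 0, 0, 0, 0, 0, 0, 0, 0, 0],
)

```text
t: 10.08
eef_pos: [0.5542, 0.0012, 0.05]
tool_rot: [0.007, 0.989, -0.054, 0.14]
contact_force: [2.9, -1.0, -4.0]
gripper_width: 0.409
grasp_force: 61.1
```

Run:
```python
from h import *
from station import *
o=get_obs(); pose(o); hold(o)
s=read_camera("side")["color"]; c=read_camera("scene")["color"]
cv2.imwrite("pics/m4.png",np.hstack([cv2.resize(s[190:300,265:375],(400,400)),cv2.resize(c[190:300,275:385],(400,400))]))
```

```text
t 10.08 pos [554.2   1.2  50. ] x [ 0.955 -0.104  0.277] z [ 0.276 -0.03  -0.961] yaw -6.22 F [ 2.9 -1.  -4. ] T [-0.07  0.09 -0.06] w 0.409 gf 61.1
tcp_h [-5.5  0.1 50. ] slice_h [ 1.4  0.1 26.4] xt [ 0.961 -0.     0.277] tilt 16.1 roll -0.01
```

View pics/m4.png

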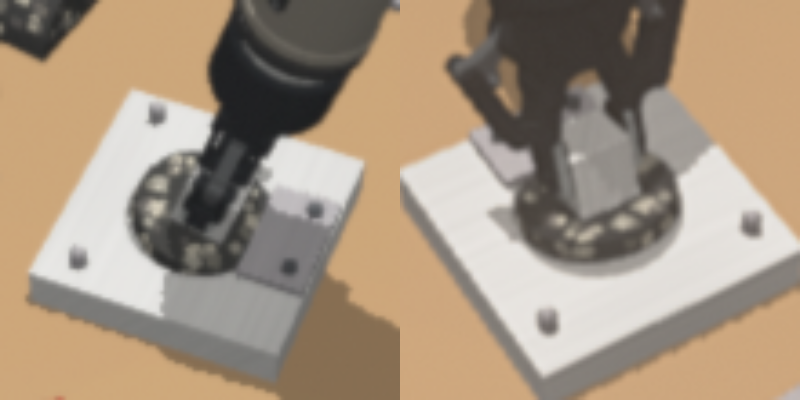

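Emit:
jog_arm(
  moves=[0.02, 0, 0.05, 0, 0, 0, 0, 0.03, 0, 0.078, 0, -0.5, 0, 0, 0.03, 0, 0.078, 0, -0.5, 0, 0, 0.03, 0, 0.078, 0, -0.5, 0, 0, 0.03, 0, 0.078, 0, -0.5, 0, 0, 0, 0, 0, 0, 0, 0, 0, 0, 0, 0, 0, 0, 0, 0, 0, 0, 0, 0, 0, 0, 0],
)

```text
t: 10.85
eef_pos: [0.5588, 0.0009, 0.0437]
tool_rot: [0.004, 0.996, -0.054, 0.071]
contact_force: [2.0, -0.2, 0.9]
gripper_width: 0.408
grasp_force: 61.6
```

Run:
```python
from h import *
from station import *
o=get_obs(); pose(o); hold(o)
```

```text
t 10.85 pos [558.8   0.9  43.7] x [ 0.984 -0.107  0.142] z [ 0.141 -0.015 -0.99 ] yaw -6.2 F [ 2.  -0.2  0.9] T [-0.08 -0.45  0.01] w 0.408 gf 61.6
tcp_h [-0.8  0.3 43.7] slice_h [ 2.7  0.3 19.4] xt [ 0.99  -0.     0.142] tilt 8.18 roll -0.02
```

Emit:
jog_arm(
  moves=[0.025, 0, 0.078, 0, -0.5, 0, 0, 0.025, 0, 0.078, 0, -0.5, 0, 0, 0.025, 0, 0.078, 0, -0.5, 0, 0, 0, 0, 0, 0, 0, 0, 0, 0, 0, 0, 0, 0, 0, 0, 0, 0, 0, 0, 0, 0, 0, 0, 0, 0, 0, 0, 0, 0, 0, 0, 0, 0, 0, 0, 0],
)

```text
t: 11.52
eef_pos: [0.5601, 0.0007, 0.0391]
tool_rot: [0.001, 0.998, -0.054, 0.018]
contact_force: [4.1, 0.3, 1.5]
gripper_width: 0.408
grasp_force: 62.0
```

Run:
```python
from h import *
from station import *
o=get_obs(); pose(o); hold(o)
```

```text
t 11.52 pos [560.1   0.7  39.1] x [ 0.993 -0.108  0.037] z [ 0.037 -0.004 -0.999] yaw -6.2 F [4.1 0.3 1.5] T [-0.02 -0.59 -0.04] w 0.408 gf 62.0
tcp_h [ 0.5  0.2 39.1] slice_h [ 1.4  0.2 14.5] xt [0.999 0.    0.037] tilt 2.11 roll -0.02
```

Emit:
jog_arm(
  moves=[0.04, 0, 0.04, 0, -0.26, 0, 0, 0.04, 0, 0.045, 0, -0.27, 0, 0, 0, 0, 0, 0, 0, 0, 0, 0, 0, 0, 0, 0, 0, 0, 0, 0, 0, 0, 0, 0, 0, 0, 0, 0, 0, 0, 0, 0, 0, 0, 0, 0, 0, 0, 0, 0, 0, 0, 0, 0, 0, 0],
)

```text
t: 12.18
eef_pos: [0.5605, 0.0006, 0.0376]
tool_rot: [-0.0, 0.999, -0.054, -0.001]
contact_force: [-1.2, 0.9, 10.7]
gripper_width: 0.413
grasp_force: 63.1
```

Run:
```python
from h import *
from station import *
o=get_obs(); pose(o); hold(o)
```

```text
t 12.18 pos [560.5   0.6  37.6] x [ 0.994 -0.108 -0.003] z [-0.003  0.001 -1.   ] yaw -6.2 F [-1.2  0.9 10.7] T [0.07 0.12 0.02] w 0.413 gf 63.1
tcp_h [ 0.9  0.2 37.6] slice_h [ 0.9  0.2 13. ] xt [ 1.     0.    -0.003] tilt -0.16 roll -0.02
```

Emit:
jog_arm(
  moves=[0, 0, 0, 0, 0, 0, 0.5, 0, 0, 0, 0, 0, 0, 0.6, 0, 0, 0, 0, 0, 0, 0.8, 0, 0, 0, 0, 0, 0, 0.8, 0, 0, 0, 0, 0, 0, 0.8, 0, 0, 0, 0, 0, 0, 0.8, 0, 0, -0.4, 0, 0, 0, 0.8, 0, 0, -0.6, 0, 0, 0, 0.8],
)

```text
t: 12.85
eef_pos: [0.5605, 0.0003, 0.0568]
tool_rot: [0.0, 0.999, -0.054, -0.002]
contact_force: [0.2, 0.0, 0.2]
gripper_width: 0.8
grasp_force: 0.0
```

Emit:
jog_arm(
  moves=[0, 0, -0.9, 0, 0, 0, 1, 0, 0, -0.9, 0, 0, 0, 1, 0, 0, -0.9, 0, 0, 0, 1, 0, 0, -0.9, 0, 0, 0, 1, 0, 0, -0.9, 0, 0, 0, 1, 0, 0, -0.9, 0, 0, 0, 1, 0, 0, -0.9, 0, 0, 0, 1, 0, 0, 0, 0, 0, 0, 1],
)

```text
t: 13.52
eef_pos: [0.564, 0.0002, 0.1879]
tool_rot: [-0.001, 0.999, -0.054, 0.003]
contact_force: [0.6, -0.6, 0.4]
gripper_width: 1.002
grasp_force: 0.0
```

Run:
```python
from h import *
from station import *
o=get_obs(); pose(o); hold(o)
w=read_camera("wrist"); cv2.imwrite("pics/w5.png",w["color"]); s=read_camera("side")["color"]
cv2.imwrite("pics/side5.png",s); cv2.imwrite("pics/m5.png",np.hstack([w["color"][:,70:570],cv2.resize(s[205:295,265:375],(300,480))]))
```

```text
t 13.52 pos [5.640e+02 2.000e-01 1.879e+02] x [ 0.994 -0.109  0.005] z [ 0.005  0.001 -1.   ] yaw -6.24 F [ 0.6 -0.6  0.4] T [ 0.02 -0.07 -0.04] w 1.002 gf 0.0
tcp_h [  4.5   0.2 187.9] slice_h [  4.6   0.2 163.3] xt [ 1.    -0.001  0.005] tilt 0.28 roll -0.11
```

View pics/m5.png

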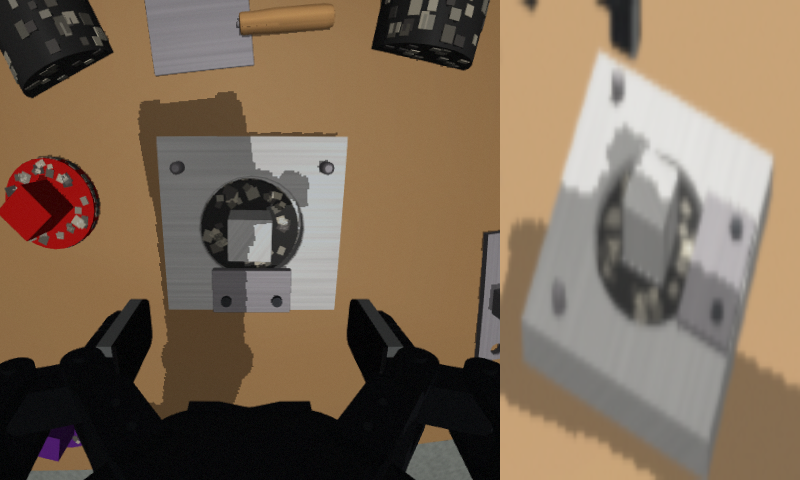

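The slice lies flat under the lip (disc around (321,222), with an even gap). I'll use the stub, whose position is known from the tool, to remove the wrist camera's bias when locating the pins.

Run:
```python
from h import *
from station import *
np.set_printoptions(precision=4,suppress=True)
c=read_camera("wrist"); g=c["color"]; gr=cv2.cvtColor(g,cv2.COLOR_BGR2GRAY); hsv=cv2.cvtColor(g,cv2.COLOR_BGR2HSV)
mat=((hsv[...,0]>5)&(hsv[...,0]<25)&(hsv[...,1]>70))
L=[];
for y in (145,200,250,290):
    r=np.where(~mat[y,215:440])[0]+215; r=r[r>215]; 
    # right edge clean; left edge
    e=onplane(c,[(r.min(),y),(r.max()+1,y)],.0305)[:,:2]; print(y,r.min(),r.max(),e.ravel(),e.mean(0),np.linalg.norm(e[0]-e[1]))
for x in (240,320,400): r=np.where(~mat[110:200,x])[0]+110; print("far",x,r.min(),onplane(c,[(x,r.min())],.0305)[0,:2])
print("near lip row", [ (y,int(gr[y,330])) for y in range(300,320,2)])
st=((gr>80)).astype(np.uint8); st[:214]=0; st[262:]=0; st[:, :290]=0; st[:,350:]=0
for y in (225,240,255): print(y,[int(gr[y,x]) for x in range(290,306)],[int(gr[y,x]) for x in range(334,350)])
for x in (305,320,330): print(x,[int(gr[y,x]) for y in range(205,226)],[int(gr[y,x]) for y in range(254,272)])
for x0,y0 in ((235,155),(382,155)): print(gr[y0:y0+26:2,x0:x0+28:2])
```

```text
145 225 418 [ 0.639   0.0733  0.6211 -0.0906] [ 0.6301 -0.0087] 0.16485373651362087
200 229 413 [ 0.592   0.0783  0.5742 -0.0847] [ 0.5831 -0.0032] 0.1639766893115056
250 233 409 [ 0.5455  0.0832  0.5278 -0.0796] [0.5367 0.0018] 0.16380129386513426
290 236 406 [ 0.5053  0.0878  0.4874 -0.0756] [0.4963 0.0061] 0.16440216851737208
far 240 133 [0.6472 0.0589]
far 320 133 [ 0.6395 -0.008 ]
far 400 133 [ 0.6326 -0.0749]
near lip row [(300, 131), (302, 132), (304, 127), (306, 135), (308, 129), (310, 131), (312, 121), (314, 122), (316, 122), (318, 122)]
225 [35, 29, 28, 24, 20, 23, 32, 71, 104, 111, 111, 111, 112, 110, 111, 110] [185, 188, 185, 186, 186, 186, 187, 165, 101, 46, 47, 45, 53, 67, 70, 71]
240 [71, 78, 69, 70, 69, 74, 71, 80, 103, 106, 110, 110, 107, 110, 110, 106] [186, 186, 184, 184, 183, 185, 180, 134, 41, 44, 46, 44, 45, 44, 44, 45]
255 [22, 19, 22, 20, 19, 21, 20, 64, 108, 106, 108, 107, 109, 109, 106, 104] [182, 182, 182, 184, 183, 182, 159, 90, 43, 42, 44, 44, 43, 43, 43, 42]
305 [22, 22, 30, 58, 62, 63, 64, 63, 64, 62, 64, 63, 75, 106, 111, 111, 112, 111, 110, 110, 110] 
[... 1273 characters left out ...]
1 181 182 166 168 169 167 107 181 181 183 182 183]
 [180 180 181 179 116  94  43  47  52 131 167 180 180 179]
 [180 180 180 177  92  41  46  63  75  80  72 164 181 180]
 [185 184 185 107  56  41  59  83 138 135 115  73 185 185]
 [185 183 185 187  66  42  66 126 136 141 138  74 186 185]
 [185 186 185 185  88  42  63 115 138 142 130  77 187 185]
 [182 181 183 180 153  70  52  72 106 113  75 144 182 184]
 [183 182 181 182 182 183 140 107  61  87 146 183 182 184]
 [186 188 185 184 185 185 186 185 186 187 186 186 188 186]
 [186 185 186 187 185 185 185 186 187 187 185 186 186 187]
 [187 185 184 184 186 186 188 184 186 186 185 185 185 184]
 [187 186 185 186 186 186 187 185 184 186 185 186 185 186]]
```

Run:
```python
from h import *
from station import *
np.set_printoptions(precision=4,suppress=True)
c=read_camera("wrist")
s=onplane(c,[(319.4,238.9)],.067)[0,:2]; P=onplane(c,[(243.4,165.3),(400.3,165.3)],.0445)[:,:2]
b=np.array([.5605,.0006])-s; d=P[0]-P[1]; print("stub",s,"bias",b,"pins",P,np.linalg.norm(d),np.degrees(np.arctan2(d[1],d[0]))-90,"mid",P.mean(0),"corr",P.mean(0)+b)
# keeper check, side/scene bias same way
C=read_camera("scene"); S=read_camera("side")
print(pose(get_obs())[2,2])
```

```text
stub [0.5577 0.0013] bias [ 0.0028 -0.0007] pins [[ 0.6202  0.057 ]
 [ 0.6063 -0.0705]] 0.1282033623582802 -6.229020292246105 mid [ 0.6132 -0.0067] corr [ 0.616  -0.0075]
t 13.82 pos [561.    0.3 182.3] x [ 0.994 -0.108 -0.004] z [-0.004 -0.    -1.   ] yaw -6.2 F [-0.5  0.3 -0.5] T [-0.03  0.03 -0.02] w 1.001 gf 0.0
-0.9999928734944731
```

Emit:
jog_arm(
  moves=[-0.27, 0.86, 0, 0, 0, 0, 1, -0.27, 0.86, 0, 0, 0, 0, 1, -0.27, 0.86, 0, 0, 0, 0, 1, -0.27, 0.86, 0, 0, 0, 0, 1, -0.27, 0.86, 0, 0, 0, 0, 1, -0.27, 0.86, 0, 0, 0, 0, 1, -0.27, 0.86, 0, 0, 0, 0, 1, -0.27, 0.86, 0, 0, 0, 0, 1],
)

```text
t: 14.48
eef_pos: [0.5029, -0.1325, 0.1824]
tool_rot: [-0.0, 0.999, -0.054, -0.002]
contact_force: [0.2, -0.5, 0.4]
gripper_width: 1.0
grasp_force: 0.0
```

Emit:
jog_arm(
  moves=[-0.27, 0.86, 0, 0, 0, 0, 1, -0.27, 0.86, 0, 0, 0, 0, 1, -0.27, 0.86, 0, 0, 0, 0, 1, -0.27, 0.86, 0, 0, 0, 0, 1, -0.27, 0.86, 0, 0, 0, 0, 1, -0.27, 0.86, 0, 0, 0, 0, 1, -0.27, 0.86, 0, 0, 0, 0, 1, -0.27, 0.86, 0, 0, 0, 0, 1],
)

```text
t: 15.15
eef_pos: [0.4452, -0.2645, 0.1825]
tool_rot: [-0.0, 0.999, -0.054, -0.002]
contact_force: [-0.0, 0.7, -0.3]
gripper_width: 0.998
grasp_force: 0.0
```

Emit:
jog_arm(
  moves=[0, 0, 0, 0, 0, -0.98, 1, 0, 0, 0, 0, 0, -0.98, 1, 0, 0, 0, 0, 0, -0.98, 1, 0, 0, 0, 0, 0, -0.98, 1, 0, 0, 0, 0, 0, -0.98, 1, 0, 0, 0, 0, 0, -0.98, 1, 0, 0, 0, 0, 0, -0.98, 1, 0, 0, 0, 0, 0, -0.98, 1],
)

```text
t: 15.82
eef_pos: [0.4456, -0.2637, 0.1824]
tool_rot: [-0.001, 0.976, 0.219, -0.002]
contact_force: [-0.8, -0.1, -0.4]
gripper_width: 0.997
grasp_force: 0.0
```

Emit:
jog_arm(
  moves=[0, 0, 0, 0, 0, -0.98, 1, 0, 0, 0, 0, 0, -0.98, 1, 0, 0, 0, 0, 0, -0.98, 1, 0, 0, 0, 0, 0, -0.98, 1, 0, 0, 0, 0, 0, -0.98, 1, 0, 0, 0, 0, 0, -0.98, 1, 0, 0, 0, 0, 0, -0.98, 1, 0, 0, 0, 0, 0, -0.98, 1],
)

```text
t: 16.48
eef_pos: [0.4455, -0.2637, 0.1824]
tool_rot: [-0.001, 0.88, 0.475, -0.001]
contact_force: [-0.3, 0.0, 0.3]
gripper_width: 0.999
grasp_force: 0.0
```

Emit:
jog_arm(
  moves=[0, 0, 0, 0, 0, -0.98, 1, 0, 0, 0, 0, 0, -0.98, 1, 0, 0, 0, 0, 0, -0.98, 1, 0, 0, 0, 0, 0, -0.98, 1, 0, 0, 0, 0, 0, -0.98, 1, 0, 0, 0, 0, 0, -0.98, 1, 0, 0, 0, 0, 0, -0.98, 1, 0, 0, 0, 0, 0, -0.98, 1],
)

```text
t: 17.15
eef_pos: [0.4455, -0.2637, 0.1824]
tool_rot: [-0.002, 0.719, 0.695, -0.001]
contact_force: [0.1, 0.0, -0.0]
gripper_width: 0.999
grasp_force: 0.0
```

Emit:
jog_arm(
  moves=[0, 0, 0.3, 0, 0, -0.98, 1, 0, 0, 0.5, 0, 0, 0, 1, 0, 0, 0.5, 0, 0, 0, 1, 0, 0, 0.2, 0, 0, 0, 1, 0, 0, 0, 0, 0, 0, 1, 0, 0, 0, 0, 0, 0, 1, 0, 0, 0, 0, 0, 0, 1, 0, 0, 0, 0, 0, 0, 1],
)

```text
t: 17.82
eef_pos: [0.4463, -0.264, 0.1536]
tool_rot: [-0.0, 0.696, 0.718, -0.001]
contact_force: [0.2, -0.1, 0.5]
gripper_width: 1.0
grasp_force: 0.0
```

Run:
```python
from h import *
from station import *
o=get_obs(); pose(o); print(o["q"])
w=read_camera("wrist"); cv2.imwrite("pics/w6.png",w["color"]); cv2.imwrite("pics/w6c.png",w["color"])
```

```text
t 17.82 pos [ 446.3 -264.   153.6] x [-0.031  1.    -0.   ] z [-0.001 -0.    -1.   ] yaw 91.78 F [ 0.2 -0.1  0.5] T [-0.02 -0.03 -0.04] w 1.0 gf 0.0
[ 0.32203009  0.31627056  0.10987129  2.00799825 -0.0457154   0.82092359
  0.48882905]
```

View pics/w6.png

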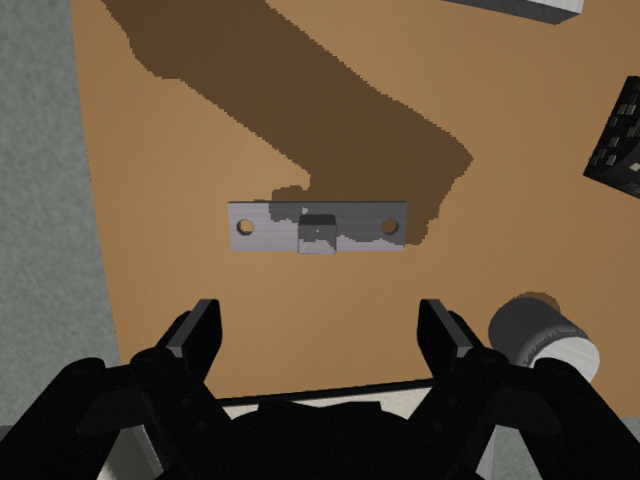

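Run:
```python
from h import *
from station import *
np.set_printoptions(precision=4,suppress=True)
c=read_camera("wrist"); g=c["color"]; hsv=cv2.cvtColor(g,cv2.COLOR_BGR2HSV); gr=cv2.cvtColor(g,cv2.COLOR_BGR2GRAY)
H=[]
for x0,x1 in ((234,258),(379,403)):
    m=(hsv[214:240,x0:x1,1]>55).astype(np.uint8); n,l,st,ce=cv2.connectedComponentsWithStats(m); i=1+np.argmax(st[1:,4]); print(st[i]); H.append([x0+st[i,0]+st[i,2]/2,214+st[i,1]+st[i,3]/2])
P=onplane(c,H,.008)[:,:2]; d=P[1]-P[0]; print(H,P,np.linalg.norm(d),np.degrees(np.arctan2(d[1],d[0])),"mid",P.mean(0))
m=(hsv[190:262,220:415,1]<50).astype(np.uint8); k=max(cv2.findContours(m,0,1)[0],key=cv2.contourArea)+[220,190]; r=cv2.minAreaRect(k); print(r, onplane(c,[r[0]],.008))
o=get_obs(); pose(o)
for y in (238,248): print([int(gr[y,x]) for x in range(292,304)],[int(gr[y,x]) for x in range(330,344)])
for x in (310,325): print([int(gr[y,x]) for y in range(210,258)])
```

```text
[  5   5  14  14 155]
[  3   5  15  14 162]
[[np.float64(246.0), np.float64(226.0)], [np.float64(389.5), np.float64(226.0)]] [[ 0.3813 -0.2652]
 [ 0.5073 -0.2613]] 0.1261090420915317 1.7557420543414397 mid [ 0.4443 -0.2633]
((317.0, 227.0), (52.0, 180.0), 90.0) [[ 0.4437 -0.2642  0.008 ]]
t 17.92 pos [ 446.3 -264.   153.6] x [-0.031  1.    -0.   ] z [-0.001 -0.    -1.   ] yaw 91.79 F [0.3 0.2 0.4] T [-0.01  0.03  0.  ] w 1.001 gf 0.0
[137, 135, 137, 138, 137, 124, 86, 71, 75, 76, 74, 75] [76, 77, 79, 78, 75, 71, 101, 136, 138, 138, 138, 139, 138, 138]
[134, 136, 135, 134, 136, 120, 100, 123, 136, 136, 140, 140] [133, 132, 133, 114, 75, 67, 100, 137, 137, 138, 137, 139, 138, 139]
[79, 81, 80, 78, 56, 46, 41, 40, 42, 40, 41, 42, 43, 39, 46, 66, 75, 73, 75, 78, 74, 76, 77, 77, 77, 77, 80, 81, 80, 79, 78, 77, 129, 133, 133, 133, 132, 132, 133, 133, 134, 132, 136, 112, 127, 129, 129, 130]
[79, 80, 81, 78, 53, 42, 41, 41, 43, 41, 43, 43, 43, 41, 47, 69, 74, 77, 75, 75, 77, 78, 76, 78, 78, 79, 77, 77, 78, 76, 128, 138, 140, 136, 136, 134, 134, 131, 136, 134, 135, 133, 134, 121, 127, 128, 128, 127]
```

Emit:
jog_arm(
  moves=[0, -0.06, 0.86, 0, 0, 0, 1, 0, 0, 0.86, 0, 0, 0, 1, 0, 0, 0.86, 0, 0, 0, 1, 0, 0, 0.86, 0, 0, 0, 1, 0, 0, 0.86, 0, 0, 0, 1, 0, 0, 0.86, 0, 0, 0, 1, 0, 0, 0.86, 0, 0, 0, 1, 0, 0, 0.9, 0, 0, 0, 1],
)

```text
t: 18.58
eef_pos: [0.445, -0.2641, 0.0145]
tool_rot: [-0.0, 0.696, 0.718, -0.0]
contact_force: [0.6, -0.9, -0.5]
gripper_width: 0.999
grasp_force: 0.0
```

Emit:
jog_arm(
  moves=[0, 0, 0, 0, 0, 0, 0.4, 0, 0, 0, 0, 0, 0, 0.3, 0, 0, 0, 0, 0, 0, 0.2, 0, 0, 0, 0, 0, 0, 0.1, 0, 0, 0, 0, 0, 0, 0, 0, 0, 0, 0, 0, 0, 0, 0, 0, 0, 0, 0, 0, 0, 0, 0, 0, 0, 0, 0, 0],
  grip_force=80,
)

```text
t: 19.25
eef_pos: [0.4453, -0.2644, 0.0162]
tool_rot: [0.0, 0.696, 0.718, -0.0]
contact_force: [-1.4, 1.0, 8.1]
gripper_width: 0.336
grasp_force: 81.2
```

Emit:
jog_arm(
  moves=[0, 0, -0.2, 0, 0, 0, 0, 0, 0, -0.4, 0, 0, 0, 0, 0, 0, -0.8, 0, 0, 0, 0, 0, 0, -0.9, 0, 0, 0, 0, 0, 0, -0.9, 0, 0, 0, 0, 0, 0, -0.9, 0, 0, 0, 0, 0, 0, -0.9, 0, 0, 0, 0, 0, 0, -0.9, 0, 0, 0, 0],
)

```text
t: 19.92
eef_pos: [0.444, -0.2635, 0.1339]
tool_rot: [-0.001, 0.696, 0.718, -0.001]
contact_force: [0.3, 0.4, -4.4]
gripper_width: 0.335
grasp_force: 79.5
```

Run:
```python
from h import *
from station import *
o=get_obs(); pose(o)
```

```text
t 19.92 pos [ 444.  -263.5  133.9] x [-0.031  1.     0.001] z [-0.003  0.001 -1.   ] yaw 91.79 F [ 0.3  0.4 -4.4] T [ 0.03 -0.04  0.1 ] w 0.335 gf 79.5
```

Emit:
jog_arm(
  moves=[0.786, 0.561, 0, 0, 0, 0, 0, 0.786, 0.561, 0, 0, 0, 0, 0, 0.786, 0.561, 0, 0, 0, 0, 0, 0.786, 0.561, 0, 0, 0, 0, 0, 0.786, 0.561, 0, 0, 0, 0, 0, 0.786, 0.561, 0, 0, 0, 0, 0, 0.786, 0.561, 0, 0, 0, 0, 0, 0.786, 0.561, 0, 0, 0, 0, 0],
)

```text
t: 20.58
eef_pos: [0.5301, -0.1344, 0.1328]
tool_rot: [-0.001, 0.696, 0.718, -0.001]
contact_force: [-0.2, -0.3, -6.2]
gripper_width: 0.337
grasp_force: 79.9
```

Emit:
jog_arm(
  moves=[0.786, 0.561, 0, 0, 0, 0, 0, 0.786, 0.561, 0, 0, 0, 0, 0, 0.786, 0.561, 0, 0, 0, 0, 0, 0.786, 0.561, 0, 0, 0, 0, 0, 0.786, 0.561, 0, 0, 0, 0, 0, 0.786, 0.561, 0, 0, 0, 0, 0, 0.786, 0.561, 0, 0, 0, 0, 0, 0.786, 0.561, 0, 0, 0, 0, 0],
)

```text
t: 21.25
eef_pos: [0.6158, -0.0061, 0.1325]
tool_rot: [-0.001, 0.696, 0.718, -0.001]
contact_force: [0.3, -0.1, -5.7]
gripper_width: 0.339
grasp_force: 79.9
```

Emit:
jog_arm(
  moves=[0, 0, 0, 0, 0, 0.98, 0, 0, 0, 0, 0, 0, 0.98, 0, 0, 0, 0, 0, 0, 0.98, 0, 0, 0, 0, 0, 0, 0.98, 0, 0, 0, 0, 0, 0, 0.98, 0, 0, 0, 0, 0, 0, 0.98, 0, 0, 0, 0, 0, 0, 0.98, 0, 0, 0, 0, 0, 0, 0.98, 0],
)

```text
t: 21.92
eef_pos: [0.6153, -0.0068, 0.1325]
tool_rot: [-0.001, 0.865, 0.502, -0.002]
contact_force: [0.0, 0.1, -6.3]
gripper_width: 0.339
grasp_force: 80.0
```

Emit:
jog_arm(
  moves=[0, 0, 0, 0, 0, 0.98, 0, 0, 0, 0, 0, 0, 0.98, 0, 0, 0, 0, 0, 0, 0.98, 0, 0, 0, 0, 0, 0, 0.98, 0, 0, 0, 0, 0, 0, 0.98, 0, 0, 0, 0, 0, 0, 0.98, 0, 0, 0, 0, 0, 0, 0.98, 0, 0, 0, 0, 0, 0, 0.98, 0],
)

```text
t: 22.58
eef_pos: [0.6153, -0.0066, 0.1325]
tool_rot: [-0.001, 0.968, 0.249, -0.002]
contact_force: [0.4, -0.2, -5.6]
gripper_width: 0.338
grasp_force: 80.0
```

Emit:
jog_arm(
  moves=[0, 0, 0, 0, 0, 0.98, 0, 0, 0, 0, 0, 0, 0.98, 0, 0, 0, 0, 0, 0, 0.98, 0, 0, 0, 0, 0, 0, 0.98, 0, 0, 0, 0, 0, 0, 0.98, 0, 0, 0, 0, 0, 0, 0.98, 0, 0, 0, 0, 0, 0, 0.98, 0, 0, 0, 0, 0, 0, 0.98, 0],
)

```text
t: 23.25
eef_pos: [0.6154, -0.0065, 0.1325]
tool_rot: [-0.0, 1.0, -0.021, -0.002]
contact_force: [-0.4, -0.0, -6.1]
gripper_width: 0.335
grasp_force: 80.0
```

Emit:
jog_arm(
  moves=[0, 0, 0, 0, 0, 0.98, 0, 0, 0, 0, 0, 0, 0, 0, 0, 0, 0, 0, 0, 0, 0, 0, 0, 0, 0, 0, 0, 0, 0, 0, 0, 0, 0, 0, 0, 0, 0, 0, 0, 0, 0, 0, 0, 0, 0, 0, 0, 0, 0, 0, 0, 0, 0, 0, 0, 0],
)

```text
t: 23.92
eef_pos: [0.6163, -0.0069, 0.1325]
tool_rot: [-0.0, 0.999, -0.054, -0.001]
contact_force: [-0.1, 0.1, -5.0]
gripper_width: 0.341
grasp_force: 80.0
```

Run:
```python
from h import *
from station import *
o=get_obs(); pose(o)
w=read_camera("wrist"); cv2.imwrite("pics/w7.png",w["color"])
for n in("side","scene"): cv2.imwrite(f"pics/{n}7.png",read_camera(n)["color"])
s=cv2.imread("pics/side7.png")
cv2.imwrite("pics/m7.png",np.hstack([w["color"][:,70:570],cv2.resize(s[150:310,265:365],(300,480))]))
```

```text
t 23.92 pos [616.3  -6.9 132.5] x [ 0.994 -0.108 -0.002] z [-0.002  0.    -1.   ] yaw -6.19 F [-0.1  0.1 -5. ] T [ 0.01 -0.04  0.  ] w 0.341 gf 80.0
```

View pics/m7.png

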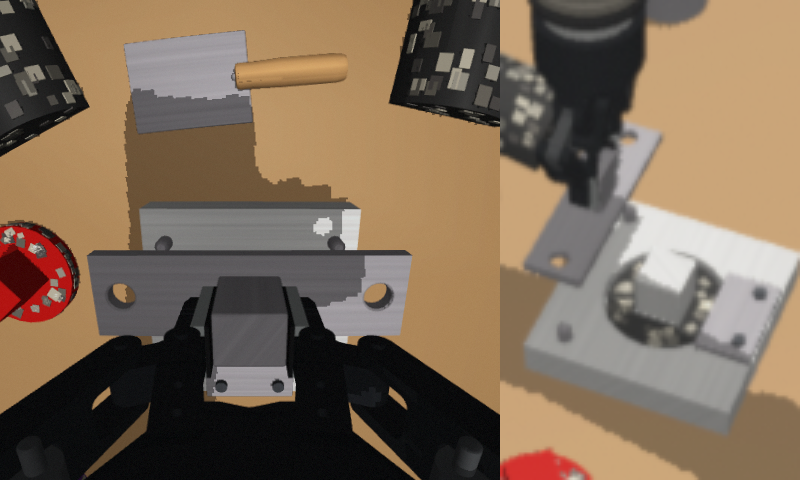

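Run:
```python
from h import *
from station import *
np.set_printoptions(precision=4,suppress=True)
c=read_camera("wrist"); g=c["color"]; gr=cv2.cvtColor(g,cv2.COLOR_BGR2GRAY); hsv=cv2.cvtColor(g,cv2.COLOR_BGR2HSV)
o=get_obs(); pose(o)
H=[]
for x0,x1 in ((172,212),(428,468)):
    m=((hsv[275:312,x0:x1,1]>60)|(gr[275:312,x0:x1]>215)).astype(np.uint8); m=cv2.morphologyEx(m,cv2.MORPH_OPEN,np.ones((3,3))); n,l,st,ce=cv2.connectedComponentsWithStats(m); i=1+np.argmax(st[1:,4]); print(st[i]); 
    H.append([x0+st[i,0]+st[i,2]/2,275+st[i,1]+st[i,3]/2])
P=onplane(c,H,.1243)[:,:2]; d=P[0]-P[1]; print(H,P,np.linalg.norm(d),np.degrees(np.arctan2(d[1],d[0]))-90,"mid",P.mean(0))
cv2.imwrite("pics/m8.png",np.hstack([crop(g,170,225,66,95,6),crop(g,400,225,66,95,6)]))
```

```text
t 24.12 pos [616.3  -6.9 132.5] x [ 0.994 -0.108 -0.002] z [-0.002  0.    -1.   ] yaw -6.2 F [ 0.  -0.2 -5.9] T [ 0.01 -0.01 -0.04] w 0.334 gf 80.0
[ 11   8  22  20 339]
[  6   9  23  19 337]
[[np.float64(194.0), np.float64(293.0)], [np.float64(445.5), np.float64(293.5)]] [[ 0.6239  0.0549]
 [ 0.6102 -0.0682]] 0.12385838015987034 -6.366201227258287 mid [ 0.6171 -0.0066]
```

View pics/m8.png

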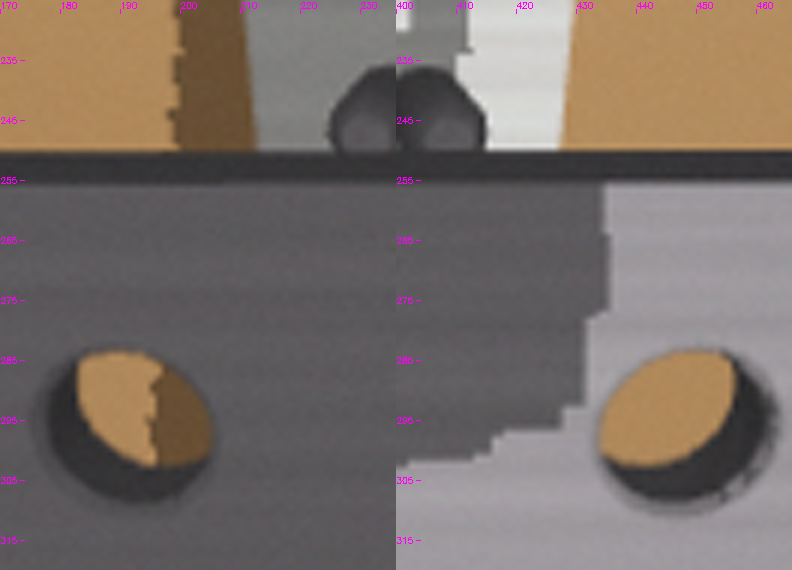

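Run:
```python
from h import *
from station import *
np.set_printoptions(precision=4,suppress=True)
c=read_camera("wrist")
for n,uv,z in (("holes",[(191.5,296),(448.3,296.3)],.1243),("pins",[(231.3,247.5),(408.8,247.5)],.0445)):
    P=onplane(c,uv,z)[:,:2]; d=P[0]-P[1]; print(n,P,np.linalg.norm(d),np.degrees(np.arctan2(d[1],d[0]))-90,"mid",P.mean(0))
pose(get_obs())
```

```text
holes [[ 0.6224  0.0566]
 [ 0.6085 -0.0696]] 0.12689892579980422 -6.316748585166181 mid [ 0.6155 -0.0065]
pins [[ 0.6214  0.0566]
 [ 0.6076 -0.07  ]] 0.12738084083344461 -6.239972428059872 mid [ 0.6145 -0.0067]
t 24.17 pos [616.3  -6.9 132.6] x [ 0.994 -0.108 -0.002] z [-0.002  0.    -1.   ] yaw -6.2 F [-0.5 -0.  -5. ] T [-0.03 -0.05  0.01] w 0.34 gf 80.0
```

Emit:
jog_arm(
  moves=[-0.025, 0, 0.4, 0, 0, 0, 0, 0, 0, 0.5, 0, 0, 0, 0, 0, 0, 0.5, 0, 0, 0, 0, 0, 0, 0.5, 0, 0, 0, 0, 0, 0, 0.5, 0, 0, 0, 0, 0, 0, 0.5, 0, 0, 0, 0, 0, 0, 0.5, 0, 0, 0, 0, 0, 0, 0, 0, 0, 0, 0],
)

```text
t: 24.83
eef_pos: [0.614, -0.0067, 0.0619]
tool_rot: [0.0, 0.999, -0.054, -0.003]
contact_force: [-1.6, 0.6, -5.5]
gripper_width: 0.335
grasp_force: 79.8
```

Run:
```python
from h import *
from station import *
np.set_printoptions(precision=1,suppress=True)
c=read_camera("wrist"); g=c["color"]; cv2.imwrite("pics/w9.png",g); s=read_camera("side"); e=read_camera("scene"); cv2.imwrite("pics/side9.png",s["color"]); cv2.imwrite("pics/scene9.png",e["color"])
o=get_obs(); pose(o)
p=o["eef_pos"]; y=np.radians(-6.2); X=[p+[-np.sin(y)*k,np.cos(y)*k,-.0082] for k in(.064,-.064)]; print(proj(c,X),proj(s,X),proj(e,X))
a=proj(c,X).astype(int); b=proj(s,X).astype(int); f=proj(e,X).astype(int)
t=[crop(g,*(a[i]-[22,25]),44,50,6) for i in(0,1)]
u=[crop(im["color"],*(q[i]-[11,12]),22,25,12) for im,q in((s,b),(e,f)) for i in (0,1)]
cv2.imwrite("pics/m9.png",np.vstack([np.hstack(t+[u[0]]),np.hstack(u[1:])]))
```

```text
t 24.98 pos [615.9  -7.   64.6] x [ 1.  -0.1 -0. ] z [-0.  0. -1.] yaw -6.21 F [-0.5 -0.6 -4.9] T [-0.  -0.  -0.1] w 0.335 gf 79.8
[[188.4 293.6]
 [452.8 293.4]] [[285.6 255.8]
 [307.5 215.9]] [[371.5 243.9]
 [314.7 270.9]]
```

View pics/m9.png

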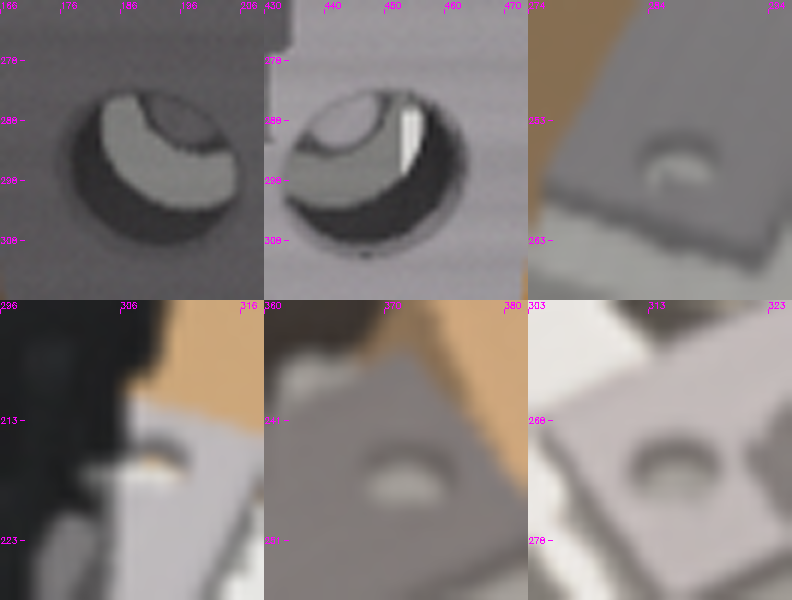

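Run:
```python
from h import *
from station import *
np.set_printoptions(precision=4,suppress=True)
c=read_camera("wrist")
for n,uv,z in (("holes",[(191.6,296.2),(448.7,296.8)],.0564),("pins",[(196.5,286.3),(443.2,287)],.0445)):
    P=onplane(c,uv,z)[:,:2]; d=P[0]-P[1]; print(n,P,np.linalg.norm(d),np.degrees(np.arctan2(d[1],d[0]))-90,"mid",P.mean(0))
pose(get_obs())
```

```text
holes [[ 0.622   0.0565]
 [ 0.6078 -0.0698]] 0.12709412772264184 -6.407947630952123 mid [ 0.6149 -0.0067]
pins [[ 0.622   0.0581]
 [ 0.6075 -0.0712]] 0.13018169857072862 -6.435884356977482 mid [ 0.6147 -0.0065]
t 25.03 pos [616.2  -6.9  65. ] x [ 0.994 -0.108 -0.001] z [-0.001  0.    -1.   ] yaw -6.21 F [ 0.8  0.9 -5.6] T [ 0.04 -0.03  0.01] w 0.34 gf 79.8
```

Emit:
jog_arm(
  moves=[0, 0, 0.1, 0, 0, 0, 0, 0, 0, 0.1, 0, 0, 0, 0, 0, 0, 0.1, 0, 0, 0, 0, 0, 0, 0.1, 0, 0, 0, 0, 0, 0, 0.1, 0, 0, 0, 0, 0, 0, 0, 0, 0, 0, 0, 0, 0, 0, 0, 0, 0, 0, 0, 0, 0, 0, 0, 0, 0],
)

```text
t: 25.7
eef_pos: [0.6157, -0.0068, 0.0546]
tool_rot: [-0.0, 0.999, -0.054, -0.001]
contact_force: [-0.3, -0.9, -5.4]
gripper_width: 0.34
grasp_force: 79.8
```

Run:
```python
from h import *
from station import *
o=get_obs(); pose(o)
```

```text
t 25.70 pos [615.7  -6.8  54.6] x [ 0.994 -0.108 -0.002] z [-0.002  0.    -1.   ] yaw -6.2 F [-0.3 -0.9 -5.4] T [-0.04 -0.04  0.06] w 0.34 gf 79.8
```

Emit:
jog_arm(
  moves=[0, 0, 0.1, 0, 0, 0, 0, 0, 0, 0.1, 0, 0, 0, 0, 0, 0, 0.1, 0, 0, 0, 0, 0, 0, 0.08, 0, 0, 0, 0, 0, 0, 0.03, 0, 0, 0, 0, 0, 0, 0, 0, 0, 0, 0, 0, 0, 0, 0, 0, 0, 0, 0, 0, 0, 0, 0, 0, 0],
)

```text
t: 26.37
eef_pos: [0.6155, -0.0068, 0.0468]
tool_rot: [-0.0, 0.999, -0.054, -0.001]
contact_force: [-5.6, -0.2, 6.2]
gripper_width: 0.336
grasp_force: 81.4
```

Run:
```python
from h import *
from station import *
o=get_obs(); pose(o)
```

```text
t 26.37 pos [615.5  -6.8  46.8] x [ 0.994 -0.108 -0.002] z [-0.002  0.001 -1.   ] yaw -6.2 F [-5.6 -0.2  6.2] T [ 0.11  0.9  -0.02] w 0.336 gf 81.4
```

Emit:
jog_arm(
  moves=[0, 0, 0, 0, 0, 0, 0.45, 0, 0, 0, 0, 0, 0, 0.55, 0, 0, 0, 0, 0, 0, 0.55, 0, 0, 0, 0, 0, 0, 0.55, 0, 0, 0, 0, 0, 0, 0.55, 0, 0, -0.2, 0, 0, 0, 0.55, 0, 0, -0.4, 0, 0, 0, 0.55, 0, 0, -0.6, 0, 0, 0, 0.55],
)

```text
t: 27.03
eef_pos: [0.6151, -0.0069, 0.0704]
tool_rot: [0.0, 0.999, -0.054, -0.002]
contact_force: [0.3, 0.3, 0.1]
gripper_width: 0.55
grasp_force: 0.0
```

Emit:
jog_arm(
  moves=[0, 0, -0.8, 0, 0, 0, 0.6, 0, 0, -0.8, 0, 0, 0, 0.6, 0, 0, -0.8, 0, 0, 0, 0.8, 0, 0, -0.8, 0, 0, 0, 1, 0, 0, -0.8, 0, 0, 0, 1, 0, 0, -0.5, 0, 0, 0, 1, 0, 0, 0, 0, 0, 0, 1, 0, 0, 0, 0, 0, 0, 1],
)

```text
t: 27.7
eef_pos: [0.6161, -0.0067, 0.1611]
tool_rot: [-0.0, 0.999, -0.054, -0.0]
contact_force: [-0.6, 0.3, -0.3]
gripper_width: 0.998
grasp_force: 0.0
```

Run:
```python
from h import *
from station import *
np.set_printoptions(precision=4,suppress=True)
o=get_obs(); pose(o); c=read_camera("wrist"); g=c["color"]; gr=cv2.cvtColor(g,cv2.COLOR_BGR2GRAY); hsv=cv2.cvtColor(g,cv2.COLOR_BGR2HSV)
y=np.radians(-6.2); ex=np.array([np.cos(y),np.sin(y)]); ey=np.array([-ex[1],ex[0]]); M=np.array([.6155,-.0068])
# expected edges of plate at top z=.0385: sample brightness profiles across edges at +y/-y ends and far edge, in holder axes
def prof(a,b,z,n=33):
    t=np.linspace(0,1,n); X=np.array([[*(M+ex*(a[0]+(b[0]-a[0])*k)+ey*(a[1]+(b[1]-a[1])*k)),z] for k in t]); uv=proj(c,X); return [int(gr[int(round(v)),int(round(u))]) for u,v in uv]
for yy in (.045,-.045): print("far edge x 14..30mm at y",yy,prof((.014,yy),(.030,yy),.0385,17)); print("near edge x -30..-14",prof((-.030,yy),(-.014,yy),.0385,17))
for s in (1,-1): print("end",s,prof((.012,s*.070),(.012,s*.086),.0385,17)); print("hole",s,prof((0,s*.054),(0,s*.074),.0385,21))
print("force ok")
```

```text
t 27.70 pos [616.1  -6.7 161.1] x [ 0.994 -0.108 -0.001] z [-0.001  0.001 -1.   ] yaw -6.2 F [-0.6  0.3 -0.3] T [-0.04  0.02 -0.02] w 0.998 gf 0.0
far edge x 14..30mm at y 0.045 [82, 81, 81, 79, 82, 81, 77, 61, 86, 111, 109, 112, 75, 65, 66, 67, 68]
near edge x -30..-14 [113, 114, 114, 114, 113, 113, 111, 92, 77, 80, 79, 79, 78, 81, 81, 80, 79]
far edge x 14..30mm at y -0.045 [81, 80, 80, 84, 83, 81, 79, 67, 76, 111, 111, 110, 72, 67, 66, 67, 70]
near edge x -30..-14 [195, 196, 192, 193, 195, 197, 196, 180, 142, 145, 143, 142, 145, 148, 150, 147, 145]
end 1 [81, 82, 82, 81, 82, 82, 82, 82, 86, 115, 95, 74, 76, 74, 76, 76, 74]
hole 1 [82, 81, 80, 65, 46, 43, 48, 54, 59, 63, 65, 70, 74, 68, 63, 57, 42, 44, 66, 76, 79]
end -1 [147, 148, 150, 148, 151, 150, 147, 174, 198, 199, 133, 133, 134, 135, 134, 134, 133]
hole -1 [145, 131, 149, 106, 46, 47, 54, 63, 71, 85, 90, 101, 94, 82, 74, 56, 75, 104, 142, 142, 142]
force ok
```

```bash
python3 -c "
from station import *
print(hand_in())"
```

```text
the job is handed in; nothing more can be done
None
```

The slice is seated flat on the recess floor with its edge under the lip, the keeper lies flat on the holder with both pins through its holes, and the job was handed in at about 28 s with the gripper clear; I didn't compare the bystanders before and after, and I viewed 12 pictures, two over the limit of 10.

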